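Set out the decanting row behind the tube block

TASK

Set out the row for decanting behind the white tube block, in this order. First stand the empty beaker behind the middle of the block with a gap of 4 cm to it, then the tall jar to the left of the beaker and then the small jar to its right, all three in one straight line parallel to the block and with gaps of 4 cm, and last lay the screw cap, rim up as it is, in the middle of the tall jar's lid. Set each thing down gently and upright, never drop or throw one, and leave the little blue-capped vial and the black cassette where they are.

Things in the scene. Friction and masses are not known exactly. Their poses are not given: they have to be found in the camera images.
- tube_block: white-grey moulded tube block with rows of round wells in its top, 87 mm (its x) by 187 mm (its y) by 40 mm high, fixed on the table. Origin: centre of the underside. Its x points away from the robot to within 0.2 rad (this is 'behind', seen from the robot), its y to the left along its long side; z up.
- beaker: empty translucent plastic beaker, open at the top, loose, 68 mm high. It tapers: about 46 mm across at the bottom, 56 mm (its x) by 60 mm (its y) at the rim, nearly round; the walls are stiff. Origin: centre of the underside, z up. Its yaw does not matter. Its gap to the block, 40 mm, is from the rim: centre 112 mm behind the block's centre.
- tall_jar: tall translucent round jar with a white screw lid (fixed to it), loose, 80 mm high; lid 48 mm across from z = 58 to its flat top at 80 mm, body 43 mm across below. Origin: centre of the underside, z up. Yaw does not matter. Centre 93 mm from the beaker's centre for a gap of 40 mm.
- small_jar: small translucent round jar with a white screw lid (fixed to it), loose, 46 mm high; lid 39 mm across from z = 31 to 46 mm, body 34 mm across below. Origin: centre of the underside, z up. Yaw does not matter. Centre 88 mm from the beaker's centre for a gap of 40 mm.
- screw_cap: loose white ribbed screw cap lying top down, with its open rim up, 34 mm across, 16 mm high, stiff. Origin: centre of the underside, z up. Yaw does not matter.
- vial: small white vial with a blue cap, 19 mm across, 32 mm high, loose, stands upright among the things: a bystander, not to be moved. Origin: centre of the underside, z up.
- cassette: black pump tubing cassette lying flat with a green and a white stop, 28 mm (its x) by 75 mm (its y) by 13 mm, loose: a bystander, not to be moved. Origin: centre of the underside, z up.
Mind the look-alikes: they are no part of the job. There is more than one size of the small_jar; the one meant has the size given above. Leave any orange look-alike of the beaker alone.

How it is judged:
On the way, in this order (a step that is already met when the one before it is completed fails the run):
1. the beaker stands behind the middle of the tube block (x of beaker in the frame of tube_block between 0.0975 and 0.1275 m and y of beaker in the frame of tube_block between -0.015 and 0.015 m and height (world z) of beaker below 0.008 m and angle between beaker's own z axis and vertical below 0.1 rad), for 0.2 s.
2. the tall jar stands to the left of the beaker (all of step 1 and x of tall_jar in the frame of tube_block between 0.0975 and 0.1275 m and horizontal distance between tall_jar and beaker between 0.078 and 0.108 m and y of tall_jar in the frame of tube_block above 0 m and height (world z) of tall_jar below 0.008 m and angle between tall_jar's own z axis and vertical below 0.1 rad), for 0.2 s.
3. the small jar stands to the right of the beaker (all of step 2 and x of small_jar in the frame of tube_block between 0.0975 and 0.1275 m and horizontal distance between small_jar and beaker between 0.0735 and 0.1035 m and y of small_jar in the frame of tube_block below 0 m and height (world z) of small_jar below 0.008 m and angle between small_jar's own z axis and vertical below 0.1 rad), for 0.2 s.
4. the cap lies on the tall jar's lid (horizontal distance between screw_cap and tall_jar below 0.01 m and angle between screw_cap's own z axis and vertical below 0.1 rad and z of screw_cap in the frame of tall_jar between 0.074 and 0.086 m), for 0.2 s.
At the end, for the whole second after the job is handed in: All upright and at rest. Beaker 112 mm behind the block's centre, on its middle line; tall jar left, 93 mm from the beaker; small jar right, 88 mm from it; both 112 mm behind the block's long centre line: all within 15 mm. Cap rim up on the tall jar's lid, centred within 10 mm (all of step 3 and all of step 4 and linear speed of each of beaker, tall_jar, small_jar, screw_cap below 0.02 m/s and angular speed of each of beaker, tall_jar, small_jar, screw_cap below 0.3 rad/s); the robot touches nothing.
It fails at once if the vial or the cassette was moved more than 25 mm (distance of any of vial, cassette from where it was at the start of the episode above 0.025 m).
It fails at once if a beaker or jar was dropped or thrown: in the air with nothing holding it, more than 25 mm above the table ((height (world z) of beaker above 0.025 m and contact force between beaker and anything else below 0.001 N) or (height (world z) of tall_jar above 0.025 m and contact force between tall_jar and anything else below 0.001 N) or (height (world z) of small_jar above 0.025 m and contact force between small_jar and anything else below 0.001 N)).
It fails at once if the cap was dropped or thrown: in the air with nothing holding it, more than 25 mm above the height of the tall jar's lid (height (world z) of screw_cap above 0.105 m and contact force between screw_cap and anything else below 0.001 N).
It also fails if it takes over 93 s, if anything falls off the work surface, if the arm or the gripper's body presses on something with over 40 N, if the wrist force passes 120 N, or if a joint passes its speed limit or range.

ROBOT

A 7-joint arm with a two-finger parallel gripper is mounted at the origin on a cart in front of the work surface, level with it; the furniture and walls round the work are solid. World frame = base frame: x ahead of the robot, y to its left, z up, the work surface at z = 0. Lengths are in m, angles in rad, forces in N, time in s.
With the tool pointing down it reaches from about 0.425 to 0.925 m from the base axis. Payload 6.8 kg.
Tool frame: the origin (TCP) lies on the centre line of the jaws, within the pads' length; the fingertips stand 25 mm ahead of it and the grasp point (between the pads) lies 6 mm ahead of it; z points along the fingers, y is the line along which they close (so a half turn about z gives the same grasp; the last joint's range is limited). The gripper opens to 85 mm and grips with 20 to 120 N. Pads are 22 mm wide; open, the fingers measure 114 mm over their backs; the gripper's body (76 mm by 85 mm) begins 54 mm behind the grasp point. The pads swing forward as they close: fully open they stand 13 mm farther back than shut.
Start: joints at [-1.345, 0.477, 0.022, 1.555, -0.011, 1.109, -0.083], TCP at [0.221, 0.638, 0.256] pointing down, gripper open.
Joint ranges: [-2.96, 2.96], [-0.34, 2.1], [-1.41, 1.46], [0.24, 2.44], [-1.37, 4.51], [0.17, 1.92], [-2.96, 2.96]. Speed limits (rad/s): [2.39, 2.39, 3.14, 3.14, 3.14, 3.14, 3.14].

INTERFACE

Orientations are given as a rotation vector (axis times angle).
In Python, from bench import status, imaging, workorder gives the robot as it stands.
- The arm moves only by the tool send_rows, never from a script. Its argument "steps" is a list of rows, each an object of numbers: "dx", "dy", "dz": the shift along the tool's x, y, z in cm; "yaw": the turn about the tool's z in degrees; "gripper": the opening, from 0 (shut) to 1 (fully open). A call has 1 to 5 rows; each row is the pose to reach, as a shift and turn from the pose commanded when the call began, along the tool's axes at that moment; what a row does not reach only later rows make up. A row lasts 1/8 s, in which the tool goes at most 62.5 mm and 10.7 degrees, less where a joint would pass 70% of its speed; a pose out of reach is approached as far as the arm can. A call with a gripper value outside its range is refused whole. The fingers move at their own pace and stop on an object; "force" is the grip in N (left out, the last holds). Time passes only in rows, so rows that repeat a pose let the fingers close. It gives the time, the measured TCP pose, the force, the opening and the grip force at its end, in the units of the state.
- status.get_obs(): the state, without advancing time (a new reading comes with each control period).
- imaging.grab_frame(name): name is "scene" or "top"; returns a dict with "color" (400x640x3 uint8, red, green, blue), "depth" (400x640 float32, m along the optical axis (not along the pixel's ray), 0 where there is no reading), "K" (3x3 intrinsics, pixels), "k1" (the pictures are not rectified: a ray, as slopes to the right and down, at radius r is drawn at 1 + k1 r^2 times it, then the intrinsics apply), "R" (3x3) and "t" (3): a world point X has camera coordinates R X + t. Camera axes: x right, y down, z forward; pixel columns grow to the right and rows downward; lengths in m; the calibration is good to about 2 mm. A picture is of the moment at which its call begins.
- workorder.hand_in(): hands the job in; it is judged then, once.
The state is a dict: "clock": time; "joints": joint angles; "qvel": joint speeds; "tau": joint torques, N m; "tcp_pos": TCP position; "orientation": TCP orientation; "contact_force": force on the tool from outside, world axes, zero at the start; "moment": the same for the moment, N m; "grip_width": finger opening in m; "gripper_force": force on a finger pad.
Only numpy, scipy, OpenCV 4.12 (cv2) and the standard library are available. Lean on these libraries where they do the work, as an engineer would, in place of code of your own. Each camera call takes 0.05 s, during which the arm holds its last target. There are 200 camera calls.

## Working session

There is one attempt and no reset: what is moved stays moved. The work goes in short steps, Python scripts to look and compute and a tool call to move; the robot and the scene stay as the last step left them, time stands still between calls to the robot, and variables do not carry over. Pictures are saved under pics/ and viewed, at most 14 in all, crops included, and the job is handed in when it is done.

Besides the shell and the picture viewer there is one more tool, called after ">>>" as name(argument=value, ...), one argument or row to a line, values as JSON. send_rows: Moves the arm, as the interface text tells. Its arguments: {"type":"object","properties":{"steps":{"type":"array"},"force":{"type":"number"}},"required":["steps"]}

```bash
mkdir -p pics; cat > h.py <<'E'
import numpy as np, cv2
from bench import status, imaging, workorder
def grab(n):
    f=imaging.grab_frame(n); f['n']=n; return f
def save(f,name,crop=None,s=1):
    im=f['color'][:,:,::-1]
    if crop: a,b,c,d=crop; im=im[b:d,a:c]
    if s!=1: im=cv2.resize(im,None,fx=s,fy=s,interpolation=cv2.INTER_CUBIC)
    cv2.imwrite('pics/'+name,im)
def ray(f,u,v):
    K=f['K'];D=np.array([f['k1'],0,0,0,0.])
    # model: distorted = und*(1+k1 r^2)
    p=cv2.undistortPoints(np.array([[[u,v]]],float),K,D)[0,0]
    R=np.array(f['R']);t=np.array(f['t'])
    return -R.T@t, R.T@np.array([p[0],p[1],1])
def onz(f,u,v,z):
    o,d=ray(f,u,v); return o+d*(z-o[2])/d[2]
def cloud(f):
    h,w=f['depth'].shape
    g=np.stack(np.meshgrid(np.arange(w),np.arange(h)),-1).reshape(-1,1,2).astype(float)
    p=cv2.undistortPoints(g,f['K'],np.array([f['k1'],0,0,0,0.]))[:,0]
    d=f['depth'].reshape(-1,1)
    X=(np.c_[p,np.ones(len(p))]*d-np.array(f['t']))@np.array(f['R'])
    X[d[:,0]==0]=np.nan
    return X.reshape(h,w,3)
E
python3 - <<'E'
from h import *
for n in('scene','top'):
    f=grab(n); save(f,n+'0.png')
    print(n,f['K'],f['k1'],-np.array(f['R']).T@f['t'],np.array(f['R'])[2])
print(status.get_obs())
E
```

```text
scene [[399.37898131   0.         312.48273075]
 [  0.         399.37898131 199.32597858]
 [  0.           0.           1.        ]] -0.06184824486215525 [ 0.0379695  -1.0225452   0.48948252] [ 0.43503326  0.81995579 -0.37204646]
top [[377.63840176   0.         321.16720126]
 [  0.         377.63840176 200.49554023]
 [  0.           0.           1.        ]] -0.07589319366359462 [ 0.40044847 -0.05740669  0.89607084] [ 0.17691245  0.0081883  -0.98419253]
{'clock': 0.1, 'joints': array([-1.34509318,  0.4777598 ,  0.02234244,  1.55636935, -0.01148032,
        1.10930233, -0.08310242]), 'qvel': array([ 0.00027113, -0.00160963, -0.00166141, -0.00327491, -0.00018961,
        0.00055382,  0.00045002]), 'tau': array([ 4.04791135e-03, -5.97762072e+01,  1.61337957e+00, -2.81957871e+01,
        1.28151878e-02,  5.03874835e-03, -2.61614389e-05]), 'tcp_pos': array([0.22100446, 0.63726094, 0.25538742]), 'orientation': array([-5.21841225e-01, -3.09780402e+00,  2.67763200e-03]), 'contact_force': array([0.34240409, 0.56700335, 0.01116228]), 'moment': array([0.02307265, 0.0269612 , 0.02027961]), 'gripper_force': 0.0, 'grip_width': 0.08561059613949427}
```

View pics/scene0.png

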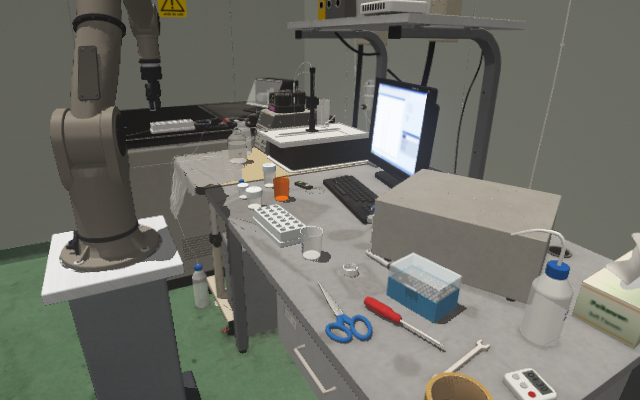

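View pics/top0.png

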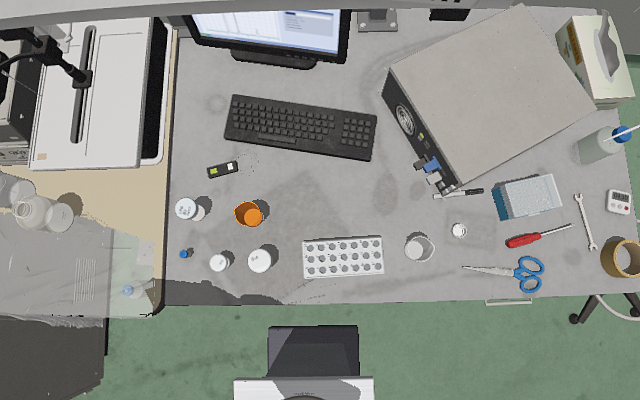

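The scene picture shows the block at (278,224), the beaker at (312,243), the cap at (349,270) and the orange look-alike at (282,189). In the top picture the candidates are:
- Beaker: the clear one at (419,247). The orange one at (250,214) is the look-alike.
- Jars with white lids: (186,208), (219,263) and (259,259).
- Cap: (459,230).
- Bystanders: the vial at (185,254) and the cassette at (222,169).

Next I'll take a close crop and measure.

```bash
python3 - <<'E'
from h import *
a=grab('top');b=grab('scene')
A=cv2.resize(a['color'][150:300,160:480,::-1],None,fx=2.5,fy=2.5,interpolation=cv2.INTER_CUBIC)
B=cv2.resize(b['color'][150:290,220:370,::-1],None,fx=2.,fy=2.,interpolation=cv2.INTER_CUBIC)
B=cv2.copyMakeBorder(B,0,0,0,800-B.shape[1],cv2.BORDER_CONSTANT)
C=cv2.resize(b['color'][155:225,225:305,::-1],None,fx=4,fy=3.5,interpolation=cv2.INTER_CUBIC)
B[:C.shape[0],350:350+C.shape[1]]=C[:280]
cv2.imwrite('pics/crop1.png',np.vstack([A,B])[:600])
for f in(a,b): f['X']=cloud(f)
X=np.vstack([a['X'].reshape(-1,3),b['X'].reshape(-1,3)])
src=np.r_[np.zeros(256000),np.ones(256000)]
pts=dict(jA=(186,208,.08),jB=(219,263,.046),jC=(259,259,.046),beaker=(419,247,.03),cap=(459,230,.016),vial=(185,254,.032),cass=(222,169,.013),block=(343,257,.04),orange=(245,214,.05))
for k,(u,v,z) in pts.items():
    p=onz(a,u,v,z); print(k,p.round(3),'depthpt',a['X'][v,u].round(3))
    for s in(0,1):
        Y=X[(src==s)&(np.hypot(X[:,0]-p[0],X[:,1]-p[1])<(.045 if k!='block' else .13))&(X[:,2]>.006)&(X[:,2]<.15)]
        if len(Y)<5: continue
        zt=np.percentile(Y[:,2],97); T=Y[Y[:,2]>zt-.006]
        print('  ',s,len(Y),'zmax',zt.round(4),'top ext',T.min(0).round(3),T.max(0).round(3),'mid',((T.min(0)+T.max(0))/2).round(4))
E
```

```text
jA [0.536 0.25  0.08 ] depthpt [0.537 0.25  0.078]
   0 528 zmax 0.0819 top ext [0.514 0.228 0.076] [0.559 0.275 0.084] mid [0.5367 0.2516 0.08  ]
   1 246 zmax 0.0774 top ext [0.513 0.224 0.072] [0.556 0.271 0.078] mid [0.5344 0.2476 0.0749]
jB [0.415 0.182 0.046] depthpt [0.415 0.182 0.046]
   0 243 zmax 0.0481 top ext [0.4   0.167 0.042] [0.433 0.203 0.049] mid [0.4166 0.1847 0.0457]
   1 111 zmax 0.0439 top ext [0.396 0.163 0.038] [0.434 0.198 0.045] mid [0.4147 0.1807 0.0414]
jC [0.423 0.091 0.046] depthpt [0.423 0.089 0.06 ]
   0 478 zmax 0.0643 top ext [0.394 0.062 0.058] [0.445 0.113 0.065] mid [0.4196 0.0877 0.0617]
   1 306 zmax 0.06 top ext [0.393 0.062 0.054] [0.443 0.109 0.061] mid [0.4182 0.0854 0.0574]
beaker [ 0.444 -0.272  0.03 ] depthpt [ 0.445 -0.278  0.004]
   0 393 zmax 0.0694 top ext [ 0.411 -0.297  0.063] [ 0.466 -0.236  0.07 ] mid [ 0.4384 -0.2661  0.0669]
   1 621 zmax 0.0655 top ext [ 0.409 -0.3    0.06 ] [ 0.466 -0.236  0.067] mid [ 0.4375 -0.2677  0.0634]
cap [ 0.482 -0.373  0.016] depthpt [ 0.483 -0.378  0.001]
   0 80 zmax 0.0184 top ext [ 0.463 -0.39   
[... 469 characters left out ...]
zmax 0.0144 top ext [0.623 0.154 0.008] [0.663 0.228 0.016] mid [0.6432 0.1908 0.0124]
   1 37 zmax 0.0102 top ext [0.623 0.155 0.006] [0.662 0.219 0.011] mid [0.6421 0.1871 0.0087]
block [ 0.424 -0.097  0.04 ] depthpt [ 0.425 -0.097  0.034]
   0 2963 zmax 0.0419 top ext [ 0.383 -0.186  0.036] [ 0.466 -0.009  0.045] mid [ 0.4246 -0.0977  0.0403]
   1 1295 zmax 0.0381 top ext [ 0.381 -0.19   0.032] [ 0.465 -0.008  0.039] mid [ 0.4228 -0.0989  0.0357]
orange [0.525 0.123 0.05 ] depthpt [0.532 0.134 0.003]
   0 364 zmax 0.0691 top ext [0.497 0.088 0.063] [0.552 0.145 0.07 ] mid [0.5245 0.1165 0.0668]
   1 324 zmax 0.0644 top ext [0.495 0.085 0.058] [0.551 0.145 0.066] mid [0.5231 0.1149 0.0623]
```

View pics/crop1.png

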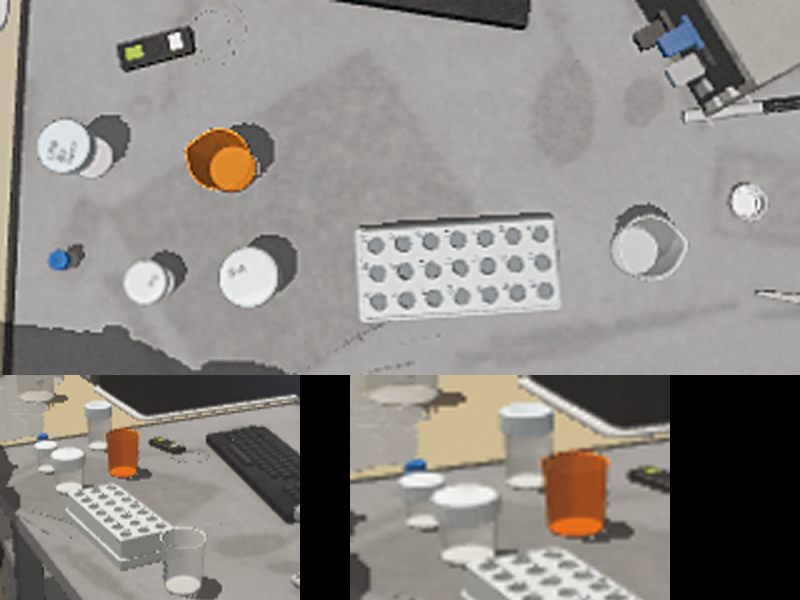

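The crop settles the choices. The 46 mm jar at (219,263) is the small jar, and the one at (259,259) is a 62 mm decoy. The tall jar is at (186,208), measured at 80 mm, and the clear beaker is at (419,247). Both views agree to within a few mm. Next I'll fit the block and work out the targets.

```bash
cat >> h.py <<'E'
from scipy.spatial.transform import Rotation as Ro
def go(*wps):
    """wps: (x,y,z,yawdeg of tool y in world or None) -> shifts from the current pose"""
    s=status.get_obs(); p=s['tcp_pos']; R=Ro.from_rotvec(s['orientation']).as_matrix()
    cy=np.degrees(np.arctan2(R[1,1],R[0,1]))
    print('tcp',p.round(4),'yaw',cy.round(1),'tilt',R[:,2].round(3),'w',s['grip_width'].round(4),'t',s['clock'],'j',s['joints'].round(2))
    for w in wps:
        d=R.T@(np.array(w[:3])-p)*100
        y=0 if w[3] is None else -((w[3]-cy+90)%180-90)
        print(w,'-> dx %.2f dy %.2f dz %.2f yaw %.1f'%(*d,y))
E
python3 - <<'E'
from h import *
C=[]
for n in('top','scene'):
    X=cloud(grab(n)).reshape(-1,3)
    Y=X[(abs(X[:,0]-.424)<.07)&(abs(X[:,1]+.098)<.12)&(X[:,2]>.033)&(X[:,2]<.05)]
    r=cv2.minAreaRect(Y[:,:2].astype(np.float32)*1000); print(r)
    b=cv2.boxPoints(r); e=b-np.roll(b,1,0); l=e[np.argmax(np.hypot(*e.T))]; l*=np.sign(l[1]); C.append((*r[0],np.arctan2(-l[0],l[1])))
C=np.array(C);print(C); m=C.mean(0); yw=m[2]; o=m[:2]/1000
ex=np.array([np.cos(yw),np.sin(yw)]);ey=np.array([-ex[1],ex[0]])
print('beaker',o+.112*ex,'tall',o+.112*ex+.093*ey,'small',o+.112*ex-.088*ey)
go((.55,.3,.25,90),(.438,-.267,.25,90))
E
```

```text
((424.60626220703125, -97.92144775390625), (77.7951889038086, 176.80335998535156), 2.6159980297088623)
((422.9361572265625, -97.50959014892578), (78.98835754394531, 183.48805236816406), 2.58355975151062)
[[ 4.24606262e+02 -9.79214478e+01  4.56577577e-02]
 [ 4.22936157e+02 -9.75095901e+01  4.50917594e-02]]
beaker [ 0.53565593 -0.09263529] tall [5.31437528e-01 2.68989362e-04] small [ 0.53964754 -0.18054471]Traceback (most recent call last):
  File "<stdin>", line 11, in <module>
  File "h.py", line 31, in go
    print('tcp',p.round(4),'yaw',cy.round(1),'tilt',R[:,2].round(3),'w',s['grip_width'].round(4),'t',s['clock'],'j',s['joints'].round(2))
                                                                        ^^^^^^^^^^^^^^^^^^^^^
AttributeError: 'float' object has no attribute 'round'
```

```bash
sed -i "s/s\['grip_width'\].round(4)/round(s['grip_width'],4)/" h.py; python3 -c "
from h import *
go((.55,.3,.25,90),(.438,-.267,.25,90))"
```

```text
tcp [0.2211 0.6376 0.256 ] yaw 70.9 tilt [-0.    -0.001 -1.   ] w 0.0852 t 0.3 j [-1.35  0.48  0.02  1.56 -0.01  1.11 -0.08]
(0.55, 0.3, 0.25, 90) -> dx -42.14 dy -21.12 dz 0.61 yaw -19.1
(0.438, -0.267, 0.25, 90) -> dx -50.13 dy -78.36 dz 0.65 yaw -19.1
```

>>> send_rows(
  steps=[
    {"dx":-6,"dy":-3},
    {"dx":-12,"dy":-6},
    {"dx":-17,"dy":-8.5},
    {"dx":-22,"dy":-11,"yaw":-10},
    {"dx":-27,"dy":-13.5,"yaw":-19},
  ],
)

```text
validation failed for argument at $.st...
```

```bash
python3 -c "
from h import *
go((.55,.3,.25,90),(.52,0,.25,90),(.438,-.267,.25,90))"
```

```text
tcp [0.2211 0.6376 0.256 ] yaw 70.9 tilt [-0.    -0.001 -1.   ] w 0.0852 t 0.3 j [-1.35  0.48  0.02  1.56 -0.01  1.11 -0.08]
(0.55, 0.3, 0.25, 90) -> dx -42.14 dy -21.12 dz 0.61 yaw -19.1
(0.52, 0, 0.25, 90) -> dx -49.13 dy -50.45 dz 0.63 yaw -19.1
(0.438, -0.267, 0.25, 90) -> dx -50.13 dy -78.36 dz 0.65 yaw -19.1
```

>>> send_rows(
  steps=[
    {"dx":-6,"dy":-3,"dz":0,"yaw":0,"gripper":1},
    {"dx":-12,"dy":-6,"dz":0,"yaw":0,"gripper":1},
    {"dx":-17,"dy":-8.5,"dz":0,"yaw":0,"gripper":1},
    {"dx":-22,"dy":-11,"dz":0,"yaw":-10,"gripper":1},
    {"dx":-27,"dy":-13.5,"dz":0,"yaw":-19,"gripper":1},
  ],
)

```text
clock: 0.92
tcp_pos: [0.4333, 0.4201, 0.2565]
orientation: [-0.004, 3.141, 0.0]
contact_force: [0.4, 0.5, 0.0]
grip_width: 0.085
gripper_force: 0.0
```

>>> send_rows(
  steps=[
    {"dx":-3,"dy":-5,"dz":0,"yaw":0,"gripper":1},
    {"dx":-6,"dy":-10,"dz":0,"yaw":0,"gripper":1},
    {"dx":-9,"dy":-15,"dz":0,"yaw":0,"gripper":1},
    {"dx":-9,"dy":-21,"dz":0,"yaw":0,"gripper":1},
    {"dx":-9,"dy":-27,"dz":0,"yaw":0,"gripper":1},
  ],
)

```text
clock: 1.55
tcp_pos: [0.5216, 0.1495, 0.2563]
orientation: [0.004, 3.141, -0.0]
contact_force: [0.9, -1.2, 0.6]
grip_width: 0.0852
gripper_force: 0.0
```

>>> send_rows(
  steps=[
    {"dx":0,"dy":-6,"dz":1,"yaw":0,"gripper":1},
    {"dx":0,"dy":-12,"dz":2,"yaw":0,"gripper":1},
    {"dx":2,"dy":-18,"dz":3,"yaw":0,"gripper":1},
    {"dx":4,"dy":-24,"dz":4,"yaw":0,"gripper":1},
    {"dx":6,"dy":-30,"dz":5,"yaw":0,"gripper":1},
  ],
)

```text
clock: 2.17
tcp_pos: [0.4616, -0.1458, 0.2071]
orientation: [0.003, 3.14, -0.0]
contact_force: [0.9, 0.4, -0.7]
grip_width: 0.0853
gripper_force: 0.0
```

>>> send_rows(
  steps=[
    {"dx":1,"dy":-6,"dz":1,"yaw":0,"gripper":1},
    {"dx":2,"dy":-12,"dz":1,"yaw":0,"gripper":1},
    {"dx":2,"dy":-12,"dz":1,"yaw":0,"gripper":1},
  ],
)

```text
clock: 2.55
tcp_pos: [0.44, -0.2693, 0.1973]
orientation: [0.018, 3.141, -0.004]
contact_force: [-0.3, 0.4, -0.2]
grip_width: 0.0855
gripper_force: 0.0
```

```bash
python3 -c "
from h import *
go((.438,-.267,.056,90))
f=grab('top')
save(f,'t1.png',(380,200,500,300),4)"
```

```text
tcp [ 0.44   -0.2693  0.1973] yaw 89.4 tilt [ 0.    -0.003 -1.   ] w 0.0855 t 2.55 j [ 0.12  0.29  0.37  2.01 -0.14  0.86  2.12]
(0.438, -0.267, 0.056, 90) -> dx 0.20 dy 0.27 dz 14.13 yaw -0.6
```

>>> send_rows(
  steps=[
    {"dx":0,"dy":0,"dz":2,"yaw":10,"gripper":1},
    {"dx":0,"dy":0,"dz":3,"yaw":20,"gripper":1},
    {"dx":0,"dy":0,"dz":4,"yaw":30,"gripper":1},
    {"dx":0,"dy":0,"dz":5,"yaw":40,"gripper":1},
    {"dx":0,"dy":0,"dz":5,"yaw":50,"gripper":1},
  ],
)

```text
clock: 3.22
tcp_pos: [0.4423, -0.2617, 0.1462]
orientation: [-1.334, -2.842, -0.001]
contact_force: [-0.3, -1.6, 0.8]
grip_width: 0.0855
gripper_force: 0.0
```

>>> send_rows(
  steps=[
    {"dx":0,"dy":0,"dz":0,"yaw":10,"gripper":1},
    {"dx":0,"dy":0,"dz":0,"yaw":20,"gripper":1},
    {"dx":0,"dy":0,"dz":0,"yaw":30,"gripper":1},
    {"dx":0,"dy":0,"dz":0,"yaw":40,"gripper":1},
    {"dx":0,"dy":0,"dz":0,"yaw":40,"gripper":1},
  ],
)

```text
clock: 3.85
tcp_pos: [0.4427, -0.2622, 0.1468]
orientation: [-2.219, -2.223, -0.0]
contact_force: [0.7, 0.2, 1.2]
grip_width: 0.0855
gripper_force: 0.0
```

```bash
python3 -c "
from h import *
go((.438,-.266,.056,0))
save(grab('scene'),'s1.png',(250,130,410,250),5)"
```

```text
tcp [ 0.4427 -0.2622  0.1468] yaw 0.1 tilt [-0.     0.001 -1.   ] w 0.0855 t 3.85 j [-0.15  0.44  0.71  2.07 -0.41  0.77  0.82]
(0.438, -0.266, 0.056, 0) -> dx -0.39 dy -0.47 dz 9.08 yaw 0.1
```

View pics/s1.png

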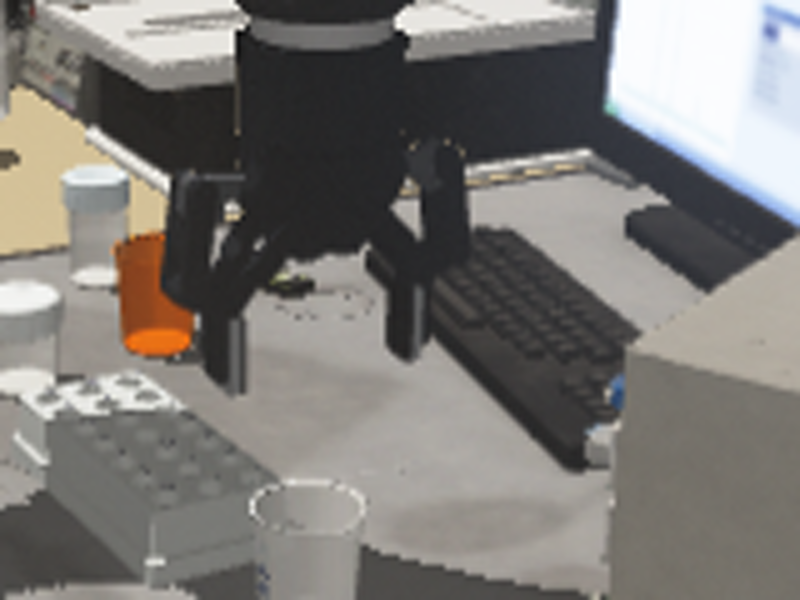

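The gripper, around (325,250) in the crop, is aligned along x above the beaker at (308,540). Going down to grip it.

>>> send_rows(
  steps=[
    {"dx":-0.4,"dy":-0.5,"dz":3,"yaw":0,"gripper":1},
    {"dx":-0.4,"dy":-0.5,"dz":6,"yaw":0,"gripper":1},
    {"dx":-0.4,"dy":-0.5,"dz":9,"yaw":0,"gripper":1},
    {"dx":-0.4,"dy":-0.5,"dz":9,"yaw":0,"gripper":1},
  ],
)

```text
clock: 4.4
tcp_pos: [0.4359, -0.2667, 0.0556]
orientation: [-2.218, -2.22, 0.001]
contact_force: [0.4, 0.2, 0.2]
grip_width: 0.0855
gripper_force: 0.0
```

>>> send_rows(
  force=25,
  steps=[
    {"dx":0,"dy":0,"dz":0,"yaw":0,"gripper":0.2},
    {"dx":0,"dy":0,"dz":0,"yaw":0,"gripper":0.2},
    {"dx":0,"dy":0,"dz":0,"yaw":0,"gripper":0.2},
    {"dx":0,"dy":0,"dz":0,"yaw":0,"gripper":0.2},
    {"dx":0,"dy":0,"dz":0,"yaw":0,"gripper":0.2},
  ],
)

```text
clock: 5.03
tcp_pos: [0.4378, -0.2684, 0.0584]
orientation: [2.222, 2.218, 0.002]
contact_force: [-0.4, 0.0, 6.6]
grip_width: 0.0549
gripper_force: 25.6
```

>>> send_rows(
  steps=[
    {"dx":0,"dy":0,"dz":-1,"yaw":0,"gripper":0.2},
    {"dx":0,"dy":0,"dz":-3,"yaw":0,"gripper":0.2},
    {"dx":0,"dy":0,"dz":-5.5,"yaw":0,"gripper":0.2},
    {"dx":0,"dy":0,"dz":-8,"yaw":0,"gripper":0.2},
    {"dx":0,"dy":0,"dz":-8,"yaw":0,"gripper":0.2},
  ],
)

```text
clock: 5.65
tcp_pos: [0.4381, -0.2685, 0.1391]
orientation: [2.221, 2.217, 0.003]
contact_force: [-0.9, 0.1, -1.2]
grip_width: 0.0546
gripper_force: 26.6
```

```bash
python3 -c "
from h import *
go((.536,-.0935,.135,0))
save(grab('scene'),'s2.png',(250,130,410,250),5)"
```

```text
tcp [ 0.4381 -0.2685  0.1391] yaw -0.1 tilt [ 0.004 -0.001 -1.   ] w 0.0546 t 5.65 j [-0.13  0.45  0.71  2.08 -0.43  0.75  0.84]
(0.536, -0.0935, 0.135, 0) -> dx 17.52 dy 9.76 dz 0.43 yaw -0.1
```

View pics/s2.png

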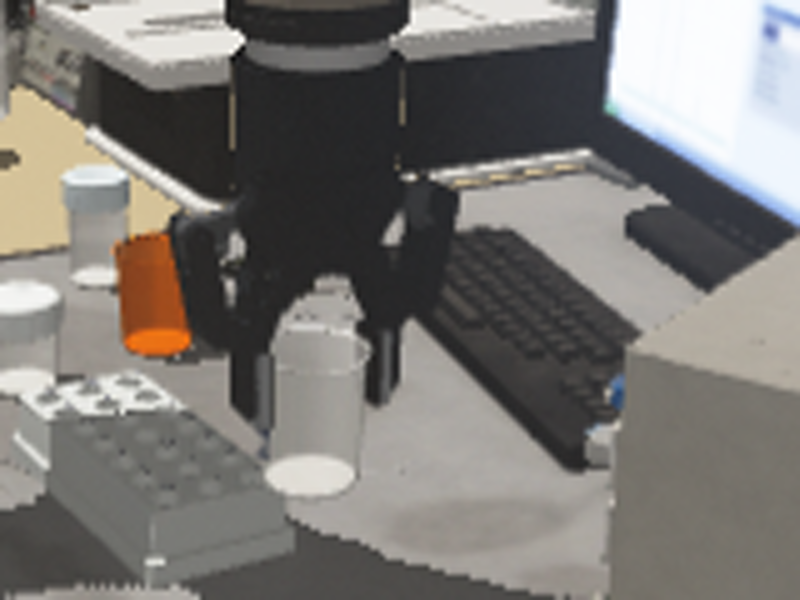

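The beaker is held at crop (315,410), upright or nearly so. Next I'll carry it to its place.

>>> send_rows(
  steps=[
    {"dx":3,"dy":2.5,"dz":0,"yaw":0,"gripper":0.2},
    {"dx":7.5,"dy":5.5,"dz":0,"yaw":0,"gripper":0.2},
    {"dx":12,"dy":8,"dz":0,"yaw":0,"gripper":0.2},
    {"dx":15.5,"dy":9.8,"dz":0,"yaw":0,"gripper":0.2},
    {"dx":17.5,"dy":9.8,"dz":0,"yaw":0,"gripper":0.2},
  ],
)

```text
clock: 6.32
tcp_pos: [0.5363, -0.0903, 0.1361]
orientation: [-2.219, -2.223, 0.001]
contact_force: [-1.3, -0.5, -0.2]
grip_width: 0.0546
gripper_force: 26.6
```

>>> send_rows(
  steps=[
    {"dx":0,"dy":0,"dz":2,"yaw":0,"gripper":0.2},
    {"dx":0,"dy":0,"dz":4,"yaw":0,"gripper":0.2},
    {"dx":0,"dy":0,"dz":5.5,"yaw":0,"gripper":0.2},
    {"dx":0,"dy":0,"dz":6.5,"yaw":0,"gripper":0.2},
    {"dx":0,"dy":0,"dz":7,"yaw":0,"gripper":0.2},
  ],
)

```text
clock: 6.95
tcp_pos: [0.5351, -0.0936, 0.0664]
orientation: [-2.224, -2.218, 0.001]
contact_force: [-1.0, -0.6, 0.1]
grip_width: 0.0546
gripper_force: 26.6
```

```bash
python3 -c "
from h import *
go((.536,-.0935,.059,0))
X=cloud(grab('scene')).reshape(-1,3)
for z in np.arange(0.003,.07,.006):
  Y=X[(abs(X[:,0]-.536)<.05)&(abs(X[:,1]+.11)<.05)&(abs(X[:,2]-z)<.003)]; print(z.round(3),len(Y),Y.min(0).round(3) if len(Y) else '',Y.max(0).round(3) if len(Y) else '')
"
```

```text
tcp [ 0.5351 -0.0936  0.0664] yaw -0.2 tilt [-0.001 -0.    -1.   ] w 0.0546 t 6.95 j [-0.39  0.6   0.59  2.04 -0.55  0.66  0.56]
(0.536, -0.0935, 0.059, 0) -> dx 0.01 dy 0.09 dz 0.74 yaw -0.2
0.003 1 [ 0.515 -0.097  0.005] [ 0.515 -0.097  0.005]
0.009 25 [ 0.511 -0.116  0.006] [ 0.549 -0.085  0.012]
0.015 28 [ 0.511 -0.114  0.012] [ 0.553 -0.084  0.018]
0.021 29 [ 0.51  -0.117  0.019] [ 0.553 -0.086  0.024]
0.027 32 [ 0.508 -0.116  0.024] [ 0.552 -0.083  0.03 ]
0.033 34 [ 0.509 -0.116  0.03 ] [ 0.55  -0.09   0.036]
0.039 27 [ 0.51  -0.122  0.036] [ 0.551 -0.096  0.042]
0.045 42 [ 0.5   -0.119  0.042] [ 0.57  -0.087  0.048]
0.051 44 [ 0.495 -0.118  0.048] [ 0.575 -0.063  0.054]
0.057 79 [ 0.493 -0.121  0.054] [ 0.575 -0.064  0.06 ]
0.063 77 [ 0.494 -0.122  0.06 ] [ 0.574 -0.063  0.066]
0.069 87 [ 0.494 -0.122  0.066] [ 0.576 -0.061  0.072]
```

>>> send_rows(
  steps=[
    {"dx":0,"dy":0,"dz":0.3,"yaw":0,"gripper":0.2},
    {"dx":0,"dy":0,"dz":0.6,"yaw":0,"gripper":0.2},
    {"dx":0,"dy":0,"dz":0.7,"yaw":0,"gripper":0.2},
    {"dx":0,"dy":0,"dz":0.8,"yaw":0,"gripper":0.2},
  ],
)

```text
clock: 7.5
tcp_pos: [0.5354, -0.0931, 0.0591]
orientation: [2.224, 2.219, 0.0]
contact_force: [0.1, 0.6, -0.8]
grip_width: 0.0547
gripper_force: 26.6
```

>>> send_rows(
  steps=[
    {"dx":0,"dy":0,"dz":0.1,"yaw":0,"gripper":0.2},
    {"dx":0,"dy":0,"dz":0.2,"yaw":0,"gripper":0.2},
    {"dx":0,"dy":0,"dz":0.3,"yaw":0,"gripper":0.2},
    {"dx":0,"dy":0,"dz":0.3,"yaw":0,"gripper":0.2},
  ],
)

```text
clock: 8.0
tcp_pos: [0.5355, -0.0933, 0.0582]
orientation: [-2.224, -2.218, -0.003]
contact_force: [-7.8, 2.1, 27.2]
grip_width: 0.0544
gripper_force: 28.0
```

>>> send_rows(
  steps=[
    {"dx":0,"dy":0,"dz":-0.2,"yaw":0,"gripper":0.2},
    {"dx":0,"dy":0,"dz":-0.2,"yaw":0,"gripper":0.8},
    {"dx":0,"dy":0,"dz":-0.2,"yaw":0,"gripper":0.9},
    {"dx":0,"dy":0,"dz":-0.2,"yaw":0,"gripper":0.95},
    {"dx":0,"dy":0,"dz":-0.2,"yaw":0,"gripper":0.95},
  ],
)

```text
clock: 8.62
tcp_pos: [0.5352, -0.0932, 0.0578]
orientation: [-2.224, -2.219, 0.0]
contact_force: [-0.5, 0.8, -0.2]
grip_width: 0.081
gripper_force: 0.0
```

>>> send_rows(
  steps=[
    {"dx":0,"dy":0,"dz":-3,"yaw":0,"gripper":0.95},
    {"dx":0,"dy":0,"dz":-7,"yaw":0,"gripper":0.95},
    {"dx":2,"dy":0,"dz":-11,"yaw":0,"gripper":1},
    {"dx":8,"dy":0,"dz":-11,"yaw":0,"gripper":1},
    {"dx":14,"dy":0,"dz":-11,"yaw":0,"gripper":1},
  ],
)

```text
clock: 9.25
tcp_pos: [0.536, 0.0481, 0.1688]
orientation: [2.225, 2.217, 0.003]
contact_force: [-0.8, 0.4, 0.4]
grip_width: 0.0857
gripper_force: 0.0
```

```bash
cat >> h.py <<'E'
def chk(x,y,z0,z1,r=.05):
    """extent of the points between heights z0 and z1 round (x,y) in both views"""
    for n in('top','scene'):
        X=cloud(grab(n)).reshape(-1,3)
        Y=X[(np.hypot(X[:,0]-x,X[:,1]-y)<r)&(X[:,2]>z0)&(X[:,2]<z1)]
        if len(Y)<4: print(n,'none'); continue
        print(n,len(Y),Y.min(0).round(3),Y.max(0).round(3),'mid',((Y.min(0)+Y.max(0))/2).round(4))
E
python3 -c "
from h import *
go((.535,.249,.17,0),(.535,.249,.06,0))
chk(.536,-.093,.061,.072); chk(.535,.249,.06,.09)"
```

```text
tcp [0.536  0.0481 0.1688] yaw -0.2 tilt [ 0.002  0.001 -1.   ] w 0.0857 t 9.25 j [-0.78  0.44  0.74  2.   -0.4   0.84  0.18]
(0.535, 0.249, 0.17, 0) -> dx 20.09 dy -0.17 dz -0.11 yaw -0.2
(0.535, 0.249, 0.06, 0) -> dx 20.08 dy -0.19 dz 10.89 yaw -0.2
top 109 [ 0.509 -0.121  0.062] [ 0.564 -0.063  0.072] mid [ 0.5363 -0.0921  0.0669]
scene 52 [ 0.506 -0.123  0.061] [ 0.561 -0.062  0.066] mid [ 0.5338 -0.0924  0.0636]
top none
scene 101 [0.513 0.224 0.06 ] [0.556 0.274 0.079] mid [0.5343 0.2493 0.0695]
```

The beaker is within 1 mm of its target. Next is the tall jar, gripped by its lid.

>>> send_rows(
  steps=[
    {"dx":5,"dy":0,"dz":0,"yaw":0,"gripper":1},
    {"dx":11,"dy":0,"dz":0,"yaw":0,"gripper":1},
    {"dx":17,"dy":0,"dz":0,"yaw":0,"gripper":1},
    {"dx":20.1,"dy":-0.1,"dz":2,"yaw":0,"gripper":1},
    {"dx":20.1,"dy":-0.1,"dz":2,"yaw":0,"gripper":1},
  ],
)

```text
clock: 10.07
tcp_pos: [0.5342, 0.2492, 0.1464]
orientation: [-2.22, -2.222, 0.004]
contact_force: [0.2, -0.3, 0.1]
grip_width: 0.0853
gripper_force: 0.0
```

>>> send_rows(
  steps=[
    {"dx":0,"dy":0,"dz":3,"yaw":0,"gripper":1},
    {"dx":0,"dy":0,"dz":6,"yaw":0,"gripper":1},
    {"dx":0,"dy":0,"dz":7.3,"yaw":0,"gripper":1},
    {"dx":0,"dy":0,"dz":7.3,"yaw":0,"gripper":0.8},
  ],
)

```text
clock: 10.58
tcp_pos: [0.5353, 0.246, 0.0749]
orientation: [2.226, 2.216, -0.002]
contact_force: [-0.1, 0.4, 0.6]
grip_width: 0.0699
gripper_force: 0.0
```

```bash
python3 -c "
from h import *
go((.535,.249,.076,0))"
```

```text
tcp [0.5353 0.246  0.0749] yaw -0.3 tilt [-0.001 -0.001 -1.   ] w 0.0699 t 10.575 j [-0.98  0.65  0.6   1.93 -0.54  0.73 -0.06]
(0.535, 0.249, 0.076, 0) -> dx 0.30 dy -0.03 dz -0.11 yaw -0.3
```

>>> send_rows(
  force=30,
  steps=[
    {"dx":0.3,"dy":0,"dz":0,"yaw":0,"gripper":0.75},
    {"dx":0.3,"dy":0,"dz":0,"yaw":0,"gripper":0.2},
    {"dx":0.3,"dy":0,"dz":0,"yaw":0,"gripper":0.2},
    {"dx":0.3,"dy":0,"dz":0,"yaw":0,"gripper":0.2},
    {"dx":0.3,"dy":0,"dz":0,"yaw":0,"gripper":0.2},
  ],
)

```text
clock: 11.2
tcp_pos: [0.5358, 0.2514, 0.0762]
orientation: [2.224, 2.219, 0.003]
contact_force: [-0.4, 0.5, 5.9]
grip_width: 0.0466
gripper_force: 30.2
```

>>> send_rows(
  steps=[
    {"dx":0,"dy":0,"dz":-1,"yaw":0,"gripper":0.2},
    {"dx":0,"dy":0,"dz":-3,"yaw":0,"gripper":0.2},
    {"dx":0,"dy":0,"dz":-6,"yaw":0,"gripper":0.2},
    {"dx":0,"dy":0,"dz":-9,"yaw":0,"gripper":0.2},
    {"dx":0,"dy":0,"dz":-10,"yaw":0,"gripper":0.2},
  ],
)

```text
clock: 11.82
tcp_pos: [0.5361, 0.2511, 0.1777]
orientation: [2.224, 2.218, 0.006]
contact_force: [-0.1, 0.2, -1.6]
grip_width: 0.0471
gripper_force: 31.2
```

```bash
python3 -c "
from h import *
go((.5315,.001,.175,0))"
```

```text
tcp [0.5361 0.2511 0.1777] yaw -0.1 tilt [ 0.003  0.002 -1.   ] w 0.0471 t 11.825 j [-1.07  0.51  0.72  1.87 -0.42  0.91 -0.16]
(0.5315, 0.001, 0.175, 0) -> dx -25.01 dy -0.40 dz 0.21 yaw -0.1
```

>>> send_rows(
  steps=[
    {"dx":-3,"dy":0,"dz":0,"yaw":0,"gripper":0.2},
    {"dx":-8,"dy":0,"dz":0,"yaw":0,"gripper":0.2},
    {"dx":-14,"dy":-0.4,"dz":0,"yaw":0,"gripper":0.2},
    {"dx":-20,"dy":-0.4,"dz":0,"yaw":0,"gripper":0.2},
    {"dx":-24.9,"dy":-0.4,"dz":0,"yaw":0,"gripper":0.2},
  ],
)

```text
clock: 12.45
tcp_pos: [0.5297, -0.0006, 0.175]
orientation: [-2.225, -2.217, 0.001]
contact_force: [1.0, 1.2, -0.6]
grip_width: 0.0469
gripper_force: 31.2
```

>>> send_rows(
  steps=[
    {"dx":0,"dy":0,"dz":2,"yaw":0,"gripper":0.2},
    {"dx":0,"dy":0,"dz":5,"yaw":0,"gripper":0.2},
    {"dx":0,"dy":0,"dz":7.5,"yaw":0,"gripper":0.2},
    {"dx":0,"dy":0,"dz":8.6,"yaw":0,"gripper":0.2},
    {"dx":0,"dy":0,"dz":9,"yaw":0,"gripper":0.2},
  ],
)

```text
clock: 13.08
tcp_pos: [0.5303, 0.0017, 0.0847]
orientation: [-2.224, -2.219, 0.001]
contact_force: [0.2, 0.1, -0.7]
grip_width: 0.047
gripper_force: 31.2
```

```bash
python3 -c "
from h import *
go((.5315,.002,.077,0))
chk(.5315,.001,.01,.05,.04)"
```

```text
tcp [0.5303 0.0017 0.0847] yaw -0.1 tilt [-0.001 -0.    -1.   ] w 0.047 t 13.075 j [-0.61  0.56  0.63  2.07 -0.53  0.68  0.37]
(0.5315, 0.002, 0.077, 0) -> dx 0.03 dy 0.12 dz 0.77 yaw -0.1
top 7 [ 0.517 -0.017  0.015] [ 0.524 -0.011  0.037] mid [ 0.5206 -0.0143  0.0264]
scene 155 [ 0.508 -0.021  0.01 ] [0.546 0.01  0.05 ] mid [ 0.527  -0.0056  0.0302]
```

>>> send_rows(
  steps=[
    {"dx":0,"dy":0.1,"dz":0.4,"yaw":0,"gripper":0.2},
    {"dx":0,"dy":0.1,"dz":0.6,"yaw":0,"gripper":0.2},
    {"dx":0,"dy":0.1,"dz":0.7,"yaw":0,"gripper":0.2},
    {"dx":0,"dy":0.1,"dz":0.8,"yaw":0,"gripper":0.2},
  ],
)

```text
clock: 13.68
tcp_pos: [0.5316, 0.0018, 0.0771]
orientation: [2.224, 2.219, 0.0]
contact_force: [0.3, 0.5, -1.3]
grip_width: 0.047
gripper_force: 31.2
```

>>> send_rows(
  steps=[
    {"dx":0,"dy":0,"dz":0.1,"yaw":0,"gripper":0.2},
    {"dx":0,"dy":0,"dz":0.2,"yaw":0,"gripper":0.2},
    {"dx":0,"dy":0,"dz":0.2,"yaw":0,"gripper":0.2},
  ],
)

```text
clock: 14.05
tcp_pos: [0.5317, 0.0017, 0.0761]
orientation: [-2.224, -2.218, -0.001]
contact_force: [-3.4, 0.7, 12.6]
grip_width: 0.0471
gripper_force: 32.4
```

>>> send_rows(
  steps=[
    {"dx":0,"dy":0,"dz":-0.1,"yaw":0,"gripper":0.6},
    {"dx":0,"dy":0,"dz":-0.1,"yaw":0,"gripper":0.9},
    {"dx":0,"dy":0,"dz":-0.1,"yaw":0,"gripper":0.9},
    {"dx":0,"dy":0,"dz":-0.1,"yaw":0,"gripper":0.9},
  ],
)

```text
clock: 14.55
tcp_pos: [0.5315, 0.0018, 0.0759]
orientation: [-2.224, -2.219, 0.0]
contact_force: [-0.2, 0.0, 0.5]
grip_width: 0.0767
gripper_force: 0.0
```

>>> send_rows(
  steps=[
    {"dx":0,"dy":0,"dz":-4,"yaw":0,"gripper":0.95},
    {"dx":0,"dy":0,"dz":-8,"yaw":0,"gripper":0.95},
    {"dx":4,"dy":-3,"dz":-9,"yaw":0,"gripper":0.95},
    {"dx":9,"dy":-6,"dz":-9,"yaw":0,"gripper":0.95},
    {"dx":14,"dy":-9,"dz":-9,"yaw":0,"gripper":0.95},
  ],
)

```text
clock: 15.18
tcp_pos: [0.441, 0.1434, 0.1662]
orientation: [-2.225, -2.218, -0.001]
contact_force: [1.6, 0.7, 0.2]
grip_width: 0.0812
gripper_force: 0.0
```

```bash
python3 -c "
from h import *
go((.4156,.1825,.15,0),(.4156,.1825,.042,0))
chk(.5315,.001,.06,.09); chk(.536,-.093,.061,.072)"
```

```text
tcp [0.441  0.1434 0.1662] yaw -0.2 tilt [ 0.001  0.001 -1.   ] w 0.0812 t 15.175 j [-1.11  0.32  0.79  2.17 -0.33  0.77 -0.1 ]
(0.4156, 0.1825, 0.15, 0) -> dx 3.91 dy -2.55 dz 1.63 yaw -0.2
(0.4156, 0.1825, 0.042, 0) -> dx 3.90 dy -2.56 dz 12.43 yaw -0.2
top 391 [ 0.509 -0.021  0.06 ] [0.557 0.025 0.084] mid [0.5331 0.0018 0.0722]
scene 146 [ 0.508 -0.024  0.06 ] [0.554 0.027 0.079] mid [0.5311 0.0018 0.0695]
top 112 [ 0.509 -0.121  0.061] [ 0.564 -0.063  0.072] mid [ 0.5363 -0.0921  0.0663]
scene 55 [ 0.507 -0.121  0.061] [ 0.562 -0.063  0.066] mid [ 0.5345 -0.0919  0.0637]
```

>>> send_rows(
  steps=[
    {"dx":2,"dy":-1.3,"dz":0,"yaw":0,"gripper":0.9},
    {"dx":3.9,"dy":-2.5,"dz":0,"yaw":0,"gripper":0.9},
    {"dx":3.9,"dy":-2.5,"dz":3,"yaw":0,"gripper":0.9},
    {"dx":3.9,"dy":-2.5,"dz":6,"yaw":0,"gripper":0.9},
  ],
)

```text
clock: 15.88
tcp_pos: [0.4182, 0.1802, 0.1056]
orientation: [2.225, 2.216, 0.002]
contact_force: [-0.3, -0.2, 0.4]
grip_width: 0.0768
gripper_force: 0.0
```

```bash
python3 -c "
from h import *
go((.4156,.1825,.044,0))"
```

```text
tcp [0.4182 0.1802 0.1056] yaw -0.2 tilt [ 0.002  0.    -1.   ] w 0.0768 t 15.875 j [-1.1   0.42  0.69  2.23 -0.46  0.63 -0.09]
(0.4156, 0.1825, 0.044, 0) -> dx 0.23 dy -0.27 dz 6.16 yaw -0.2
```

>>> send_rows(
  steps=[
    {"dx":0.1,"dy":-0.2,"dz":2,"yaw":0,"gripper":0.9},
    {"dx":0.1,"dy":-0.2,"dz":4,"yaw":0,"gripper":0.9},
    {"dx":0.1,"dy":-0.2,"dz":6.1,"yaw":0,"gripper":0.9},
    {"dx":0.1,"dy":-0.2,"dz":6.1,"yaw":0,"gripper":0.8},
  ],
)

```text
clock: 16.38
tcp_pos: [0.4152, 0.18, 0.0441]
orientation: [2.227, 2.215, -0.004]
contact_force: [-0.5, -0.1, 0.7]
grip_width: 0.0683
gripper_force: 0.0
```

>>> send_rows(
  force=30,
  steps=[
    {"dx":0,"dy":0,"dz":0,"yaw":0,"gripper":0.2},
    {"dx":0,"dy":0,"dz":0,"yaw":0,"gripper":0.2},
    {"dx":0,"dy":0,"dz":0,"yaw":0,"gripper":0.2},
    {"dx":0,"dy":0,"dz":0,"yaw":0,"gripper":0.2},
    {"dx":0,"dy":0,"dz":0,"yaw":0,"gripper":0.2},
  ],
)

```text
clock: 17.0
tcp_pos: [0.4158, 0.182, 0.0459]
orientation: [2.224, 2.218, 0.003]
contact_force: [-0.4, -3.1, 6.1]
grip_width: 0.0381
gripper_force: 29.8
```

>>> send_rows(
  steps=[
    {"dx":0,"dy":0,"dz":-1,"yaw":0,"gripper":0.2},
    {"dx":0,"dy":0,"dz":-3,"yaw":0,"gripper":0.2},
    {"dx":0,"dy":0,"dz":-6,"yaw":0,"gripper":0.2},
    {"dx":0,"dy":0,"dz":-10,"yaw":0,"gripper":0.2},
    {"dx":0,"dy":0,"dz":-12.5,"yaw":0,"gripper":0.2},
  ],
)

```text
clock: 17.62
tcp_pos: [0.415, 0.1822, 0.1719]
orientation: [-2.224, -2.219, -0.002]
contact_force: [0.6, -0.2, -1.2]
grip_width: 0.0379
gripper_force: 30.4
```

>>> send_rows(
  steps=[
    {"dx":-4,"dy":1,"dz":0,"yaw":0,"gripper":0.2},
    {"dx":-9,"dy":3,"dz":0,"yaw":0,"gripper":0.2},
    {"dx":-14,"dy":5,"dz":0,"yaw":0,"gripper":0.2},
    {"dx":-19,"dy":7,"dz":0,"yaw":0,"gripper":0.2},
    {"dx":-24,"dy":9,"dz":0,"yaw":0,"gripper":0.2},
  ],
)

```text
clock: 18.25
tcp_pos: [0.5046, -0.0592, 0.1705]
orientation: [-2.223, -2.22, -0.001]
contact_force: [-0.4, 0.8, -0.7]
grip_width: 0.0382
gripper_force: 30.5
```

```bash
python3 -c "
from h import *
go((.5395,-.1805,.17,0))"
```

```text
tcp [ 0.5046 -0.0592  0.1705] yaw -0.1 tilt [ 0.     0.001 -1.   ] w 0.0382 t 18.25 j [-0.65  0.4   0.8   2.07 -0.4   0.82  0.39]
(0.5395, -0.1805, 0.17, 0) -> dx -12.12 dy 3.50 dz 0.05 yaw -0.1
```

>>> send_rows(
  steps=[
    {"dx":-4,"dy":1.2,"dz":0,"yaw":0,"gripper":0.2},
    {"dx":-8,"dy":2.4,"dz":0,"yaw":0,"gripper":0.2},
    {"dx":-11,"dy":3.5,"dz":0,"yaw":0,"gripper":0.2},
    {"dx":-12.1,"dy":3.5,"dz":2,"yaw":0,"gripper":0.2},
    {"dx":-12.1,"dy":3.5,"dz":4,"yaw":0,"gripper":0.2},
  ],
)

```text
clock: 18.88
tcp_pos: [0.5389, -0.1799, 0.1298]
orientation: [2.225, 2.217, 0.0]
contact_force: [-0.3, 0.3, -0.7]
grip_width: 0.0379
gripper_force: 30.5
```

>>> send_rows(
  steps=[
    {"dx":0,"dy":0,"dz":2,"yaw":0,"gripper":0.2},
    {"dx":0,"dy":0,"dz":4.5,"yaw":0,"gripper":0.2},
    {"dx":0,"dy":0,"dz":6.5,"yaw":0,"gripper":0.2},
    {"dx":0,"dy":0,"dz":7.3,"yaw":0,"gripper":0.2},
    {"dx":0,"dy":0,"dz":7.5,"yaw":0,"gripper":0.2},
  ],
)

```text
clock: 19.5
tcp_pos: [0.5391, -0.179, 0.0547]
orientation: [-2.223, -2.219, 0.0]
contact_force: [0.7, -0.8, -1.0]
grip_width: 0.0378
gripper_force: 30.4
```

```bash
python3 -c "
from h import *
go((.5395,-.1805,.0465,0))
chk(.5395,-.1805,.006,.035,.035)"
```

```text
tcp [ 0.5391 -0.179   0.0547] yaw -0.1 tilt [-0.  0. -1.] w 0.0378 t 19.5 j [-0.25  0.66  0.62  1.99 -0.6   0.68  0.75]
(0.5395, -0.1805, 0.0465, 0) -> dx -0.15 dy 0.04 dz 0.82 yaw -0.1
top none
scene 120 [ 0.509 -0.195  0.007] [ 0.565 -0.173  0.035] mid [ 0.5371 -0.1837  0.021 ]
```

>>> send_rows(
  steps=[
    {"dx":-0.1,"dy":0,"dz":0.4,"yaw":0,"gripper":0.2},
    {"dx":-0.1,"dy":0,"dz":0.7,"yaw":0,"gripper":0.2},
    {"dx":-0.1,"dy":0,"dz":0.8,"yaw":0,"gripper":0.2},
    {"dx":-0.1,"dy":0,"dz":0.9,"yaw":0,"gripper":0.2},
  ],
)

```text
clock: 20.1
tcp_pos: [0.5391, -0.1802, 0.046]
orientation: [2.224, 2.219, 0.0]
contact_force: [-0.7, -1.1, -0.6]
grip_width: 0.0381
gripper_force: 30.4
```

>>> send_rows(
  steps=[
    {"dx":0,"dy":0,"dz":0.1,"yaw":0,"gripper":0.2},
    {"dx":0,"dy":0,"dz":0.2,"yaw":0,"gripper":0.2},
    {"dx":0,"dy":0,"dz":0.2,"yaw":0,"gripper":0.2},
  ],
)

```text
clock: 20.48
tcp_pos: [0.5393, -0.1803, 0.0458]
orientation: [-2.224, -2.218, -0.003]
contact_force: [-5.5, 3.4, 19.6]
grip_width: 0.0378
gripper_force: 32.2
```

Touched down, so I'll release and go on to the cap.

>>> send_rows(
  steps=[
    {"dx":0,"dy":0,"dz":-0.2,"yaw":0,"gripper":0.5},
    {"dx":0,"dy":0,"dz":-0.2,"yaw":0,"gripper":0.8},
    {"dx":0,"dy":0,"dz":-0.2,"yaw":0,"gripper":0.8},
    {"dx":0,"dy":0,"dz":-0.2,"yaw":0,"gripper":0.8},
  ],
)

```text
clock: 20.98
tcp_pos: [0.539, -0.1801, 0.0458]
orientation: [-2.224, -2.219, 0.0]
contact_force: [1.2, 0.4, -0.1]
grip_width: 0.0685
gripper_force: 0.0
```

>>> send_rows(
  steps=[
    {"dx":0,"dy":0,"dz":-4,"yaw":0,"gripper":0.8},
    {"dx":0,"dy":0,"dz":-8,"yaw":0,"gripper":0.8},
    {"dx":-4,"dy":-1.5,"dz":-9,"yaw":0,"gripper":0.8},
    {"dx":-9,"dy":-3,"dz":-9,"yaw":0,"gripper":0.8},
    {"dx":-14,"dy":-4.5,"dz":-9,"yaw":0,"gripper":0.8},
  ],
)

```text
clock: 21.6
tcp_pos: [0.4936, -0.3211, 0.1362]
orientation: [2.222, 2.22, 0.001]
contact_force: [0.6, 0.4, -0.3]
grip_width: 0.0683
gripper_force: 0.0
```

```bash
python3 -c "
from h import *
go((.479,-.3735,.1,0),(.479,-.3735,.03,0))
chk(.5395,-.1805,.03,.06); chk(.479,-.3735,.006,.03,.03)
chk(.5315,.001,.06,.09); chk(.536,-.093,.061,.072)"
```

```text
tcp [ 0.4936 -0.3211  0.1362] yaw -0.1 tilt [ 0.001 -0.    -1.   ] w 0.0683 t 21.6 j [-0.05  0.58  0.71  1.91 -0.5   0.84  0.92]
(0.479, -0.3735, 0.1, 0) -> dx -5.24 dy -1.46 dz 3.62 yaw -0.1
(0.479, -0.3735, 0.03, 0) -> dx -5.24 dy -1.46 dz 10.62 yaw -0.1
top 237 [ 0.52  -0.196  0.031] [ 0.559 -0.158  0.05 ] mid [ 0.5399 -0.1772  0.0406]
scene 81 [ 0.519 -0.198  0.03 ] [ 0.557 -0.161  0.045] mid [ 0.5377 -0.1797  0.0376]
top 24 [ 0.473 -0.373  0.006] [ 0.496 -0.356  0.019] mid [ 0.4846 -0.3643  0.0129]
scene 95 [ 0.462 -0.394  0.006] [ 0.496 -0.356  0.015] mid [ 0.4789 -0.375   0.0104]
top 391 [ 0.509 -0.021  0.061] [0.557 0.025 0.085] mid [0.5332 0.0018 0.0729]
scene 144 [ 0.507 -0.024  0.06 ] [0.553 0.022 0.078] mid [ 0.5297 -0.0011  0.0692]
top 111 [ 0.509 -0.121  0.061] [ 0.564 -0.063  0.071] mid [ 0.5363 -0.0921  0.0661]
scene 45 [ 0.506 -0.121  0.061] [ 0.555 -0.061  0.066] mid [ 0.5307 -0.0912  0.0637]
```

>>> send_rows(
  steps=[
    {"dx":-2.6,"dy":-0.8,"dz":0,"yaw":0,"gripper":0.75},
    {"dx":-5.2,"dy":-1.5,"dz":2,"yaw":0,"gripper":0.75},
    {"dx":-5.2,"dy":-1.5,"dz":5,"yaw":0,"gripper":0.75},
    {"dx":-5.2,"dy":-1.5,"dz":7.5,"yaw":0,"gripper":0.75},
    {"dx":-5.2,"dy":-1.5,"dz":7.5,"yaw":0,"gripper":0.75},
  ],
)

```text
clock: 22.62
tcp_pos: [0.4784, -0.37, 0.0593]
orientation: [-2.219, -2.218, 0.001]
contact_force: [-0.1, 0.3, 0.0]
grip_width: 0.0639
gripper_force: 0.0
```

```bash
python3 -c "
from h import *
go((.479,-.3735,.028,0))"
```

```text
tcp [ 0.4784 -0.37    0.0593] yaw -0.0 tilt [-0.003  0.003 -1.   ] w 0.0639 t 22.625 j [ 0.11  0.7   0.62  1.9  -0.59  0.74  1.07]
(0.479, -0.3735, 0.028, 0) -> dx -0.36 dy 0.07 dz 3.13 yaw -0.0
```

>>> send_rows(
  steps=[
    {"dx":-0.3,"dy":0.1,"dz":1.5,"yaw":0,"gripper":0.75},
    {"dx":-0.3,"dy":0.1,"dz":2.6,"yaw":0,"gripper":0.75},
    {"dx":-0.3,"dy":0.1,"dz":3.1,"yaw":0,"gripper":0.75},
    {"dx":-0.3,"dy":0.1,"dz":3.1,"yaw":0,"gripper":0.7},
  ],
)

```text
clock: 23.12
tcp_pos: [0.4795, -0.375, 0.0298]
orientation: [-2.224, -2.219, 0.0]
contact_force: [0.1, 0.4, 0.6]
grip_width: 0.0598
gripper_force: 0.0
```

>>> send_rows(
  force=25,
  steps=[
    {"dx":0,"dy":0,"dz":0,"yaw":0,"gripper":0.5},
    {"dx":0,"dy":0,"dz":0,"yaw":0,"gripper":0.2},
    {"dx":0,"dy":0,"dz":0,"yaw":0,"gripper":0.2},
    {"dx":0,"dy":0,"dz":0,"yaw":0,"gripper":0.2},
    {"dx":0,"dy":0,"dz":0,"yaw":0,"gripper":0.2},
  ],
)

```text
clock: 23.75
tcp_pos: [0.4799, -0.3753, 0.0306]
orientation: [2.223, 2.218, 0.001]
contact_force: [-1.4, 1.1, 6.4]
grip_width: 0.0323
gripper_force: 25.0
```

Gripped at 32 mm. Lifting, then a look.

>>> send_rows(
  steps=[
    {"dx":0,"dy":0,"dz":-1,"yaw":0,"gripper":0.2},
    {"dx":0,"dy":0,"dz":-3,"yaw":0,"gripper":0.2},
    {"dx":0,"dy":0,"dz":-7,"yaw":0,"gripper":0.2},
    {"dx":0,"dy":0,"dz":-12,"yaw":0,"gripper":0.2},
    {"dx":0,"dy":0,"dz":-14,"yaw":0,"gripper":0.2},
  ],
)

```text
clock: 24.38
tcp_pos: [0.4805, -0.3763, 0.174]
orientation: [2.221, 2.215, 0.002]
contact_force: [-0.5, -0.5, 0.0]
grip_width: 0.0322
gripper_force: 25.0
```

```bash
python3 -c "
from h import *
go((.5318,.0018,.17,0))
save(grab('scene'),'s3.png',(260,120,420,240),5)"
```

```text
tcp [ 0.4805 -0.3763  0.174 ] yaw -0.2 tilt [ 0.004 -0.003 -1.   ] w 0.0322 t 24.375 j [ 0.02  0.56  0.75  1.83 -0.47  0.93  0.98]
(0.5318, 0.0018, 0.17, 0) -> dx 37.83 dy 5.02 dz 0.32 yaw -0.2
```

View pics/s3.png

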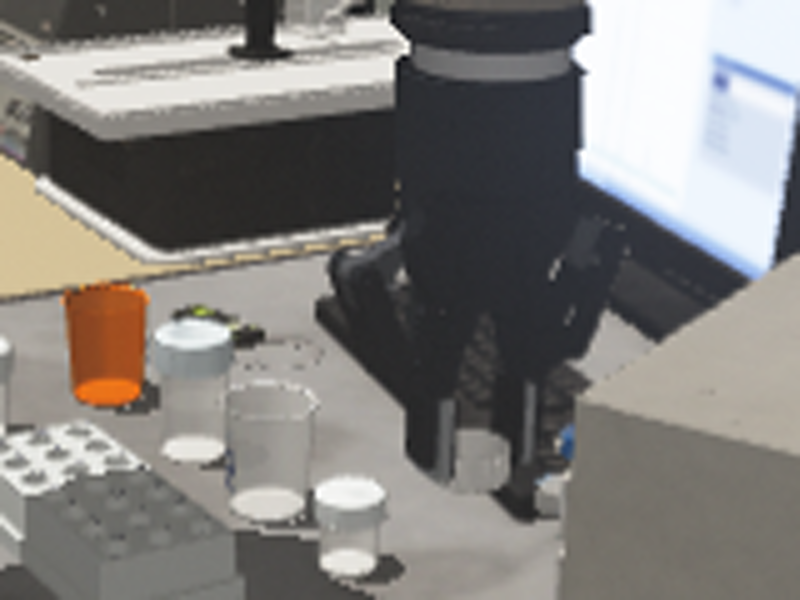

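The row of tall jar (193,390), beaker (270,450) and small jar (350,525) stands upright, and the cap is in the jaws at (480,460). I'll take a zoomed, measured look at the cap's attitude.

```bash
python3 -c "
from h import *
f=grab('scene');save(f,'s4.png',(335,190,375,225),16)
X=cloud(f)
for v in range(202,222): print(v,[tuple((X[v,u,[0,1,2]]*1000).round(0).astype(int)) if f['depth'][v,u]>0 else 0 for u in range(351,364,3)])"
```

```text
202 [(np.int64(463), np.int64(-390), np.int64(180)), (np.int64(701), np.int64(-53), np.int64(14)), (np.int64(709), np.int64(-58), np.int64(15)), (np.int64(496), np.int64(-375), np.int64(169)), (np.int64(496), np.int64(-386), np.int64(173))]
203 [(np.int64(464), np.int64(-389), np.int64(178)), (np.int64(697), np.int64(-59), np.int64(14)), (np.int64(705), np.int64(-64), np.int64(14)), (np.int64(498), np.int64(-372), np.int64(165)), (np.int64(498), np.int64(-384), np.int64(170))]
204 [(np.int64(464), np.int64(-389), np.int64(176)), (np.int64(691), np.int64(-67), np.int64(14)), (np.int64(701), np.int64(-70), np.int64(14)), (np.int64(498), np.int64(-372), np.int64(163)), (np.int64(498), np.int64(-384), np.int64(168))]
205 [(np.int64(464), np.int64(-389), np.int64(173)), (np.int64(490), np.int64(-362), np.int64(159)), (np.int64(695), np.int64(-78), np.int64(14)), (np.int64(497), np.int64(-374), np.int64(162)), (np.int64(497), np.int64(-386), np.int64(166))]
206 [(np.int64(465), np.int64(-388), np.int64(170)), (np.int64(490), np.int64(-362), np.int64(156)), (np.int64(494), np.int64(-368), n
[... 3053 characters left out ...]
642), np.int64(-127), np.int64(-2)), (np.int64(653), np.int64(-128), np.int64(-4)), (np.int64(660), np.int64(-134), np.int64(-3)), (np.int64(659), np.int64(-150), np.int64(4)), (np.int64(656), np.int64(-169), np.int64(12))]
220 [(np.int64(640), np.int64(-132), np.int64(-3)), (np.int64(648), np.int64(-135), np.int64(-3)), (np.int64(655), np.int64(-140), np.int64(-3)), (np.int64(658), np.int64(-151), np.int64(1)), (np.int64(656), np.int64(-169), np.int64(9))]
221 [(np.int64(633), np.int64(-143), np.int64(-1)), (np.int64(645), np.int64(-140), np.int64(-4)), (np.int64(653), np.int64(-143), np.int64(-5)), (np.int64(657), np.int64(-153), np.int64(-1)), (np.int64(657), np.int64(-168), np.int64(5))]
```

View pics/s4.png

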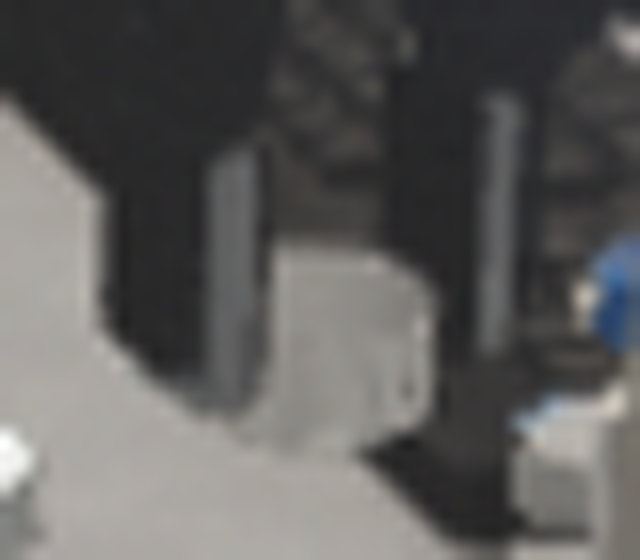

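The cap is level in the jaws, with its rim at about z=0.159 front and back, its base near 0.145, and its centre at the TCP. Next I'll carry it to the tall jar.

>>> send_rows(
  steps=[
    {"dx":3,"dy":0.5,"dz":0,"yaw":0,"gripper":0.2},
    {"dx":8,"dy":1.5,"dz":0,"yaw":0,"gripper":0.2},
    {"dx":13,"dy":3,"dz":0,"yaw":0,"gripper":0.2},
    {"dx":18,"dy":4,"dz":0,"yaw":0,"gripper":0.2},
    {"dx":23,"dy":5,"dz":0,"yaw":0,"gripper":0.2},
  ],
)

```text
clock: 25.1
tcp_pos: [0.5295, -0.1431, 0.1688]
orientation: [-2.222, -2.218, 0.002]
contact_force: [2.2, 0.6, 0.1]
grip_width: 0.0324
gripper_force: 25.0
```

>>> send_rows(
  steps=[
    {"dx":5,"dy":0,"dz":0,"yaw":0,"gripper":0.2},
    {"dx":9,"dy":0,"dz":0,"yaw":0,"gripper":0.2},
    {"dx":13,"dy":0,"dz":0,"yaw":0,"gripper":0.2},
    {"dx":14.5,"dy":0,"dz":0,"yaw":0,"gripper":0.2},
    {"dx":14.5,"dy":0,"dz":2,"yaw":0,"gripper":0.2},
  ],
)

```text
clock: 25.72
tcp_pos: [0.5311, 0.0009, 0.15]
orientation: [2.221, 2.221, 0.002]
contact_force: [0.3, 0.5, -0.2]
grip_width: 0.0324
gripper_force: 25.0
```

```bash
python3 -c "
from h import *
go((.5317,.001,.114,0))"
```

```text
tcp [0.5311 0.0009 0.15  ] yaw 0.0 tilt [ 0.001  0.    -1.   ] w 0.0324 t 25.725 j [-0.71  0.47  0.76  2.03 -0.45  0.8   0.32]
(0.5317, 0.001, 0.114, 0) -> dx 0.01 dy 0.06 dz 3.60 yaw 0.0
```

>>> send_rows(
  steps=[
    {"dx":0,"dy":0,"dz":1.5,"yaw":0,"gripper":0.2},
    {"dx":0,"dy":0,"dz":2.6,"yaw":0,"gripper":0.2},
    {"dx":0,"dy":0,"dz":3.3,"yaw":0,"gripper":0.2},
    {"dx":0,"dy":0,"dz":3.6,"yaw":0,"gripper":0.2},
    {"dx":0,"dy":0,"dz":3.6,"yaw":0,"gripper":0.2},
  ],
)

```text
clock: 26.35
tcp_pos: [0.5306, -0.0003, 0.1141]
orientation: [2.224, 2.219, 0.0]
contact_force: [0.5, -0.1, 0.7]
grip_width: 0.0323
gripper_force: 25.0
```

>>> send_rows(
  steps=[
    {"dx":0,"dy":0,"dz":0.1,"yaw":0,"gripper":0.2},
    {"dx":0,"dy":0,"dz":0.2,"yaw":0,"gripper":0.2},
    {"dx":0,"dy":0,"dz":0.25,"yaw":0,"gripper":0.2},
    {"dx":0,"dy":0,"dz":0.25,"yaw":0,"gripper":0.2},
  ],
)

```text
clock: 26.85
tcp_pos: [0.5305, -0.0001, 0.1115]
orientation: [-2.224, -2.219, -0.0]
contact_force: [0.7, 0.3, -0.4]
grip_width: 0.0323
gripper_force: 25.0
```

>>> send_rows(
  steps=[
    {"dx":0,"dy":0,"dz":0.1,"yaw":0,"gripper":0.2},
    {"dx":0,"dy":0,"dz":0.15,"yaw":0,"gripper":0.2},
    {"dx":0,"dy":0,"dz":0.15,"yaw":0,"gripper":0.2},
  ],
)

```text
clock: 27.22
tcp_pos: [0.5308, -0.0002, 0.1105]
orientation: [-2.224, -2.219, -0.001]
contact_force: [-1.5, 0.8, 6.5]
grip_width: 0.0322
gripper_force: 25.5
```

Contact at 6.5 N. Releasing.

>>> send_rows(
  steps=[
    {"dx":0,"dy":0,"dz":0,"yaw":0,"gripper":0.5},
    {"dx":0,"dy":0,"dz":0,"yaw":0,"gripper":0.75},
    {"dx":0,"dy":0,"dz":0,"yaw":0,"gripper":0.75},
    {"dx":0,"dy":0,"dz":0,"yaw":0,"gripper":0.75},
  ],
)

```text
clock: 27.72
tcp_pos: [0.5304, -0.0001, 0.1099]
orientation: [-2.224, -2.219, 0.0]
contact_force: [0.2, 1.2, 0.7]
grip_width: 0.0641
gripper_force: 0.0
```

>>> send_rows(
  steps=[
    {"dx":0,"dy":0,"dz":-3,"yaw":0,"gripper":0.8},
    {"dx":0,"dy":0,"dz":-8,"yaw":0,"gripper":0.8},
    {"dx":5,"dy":0,"dz":-10,"yaw":0,"gripper":0.8},
    {"dx":11,"dy":0,"dz":-10,"yaw":0,"gripper":0.8},
    {"dx":17,"dy":0,"dz":-10,"yaw":0,"gripper":0.8},
  ],
)

```text
clock: 28.35
tcp_pos: [0.5309, 0.1716, 0.2106]
orientation: [-2.224, -2.218, -0.002]
contact_force: [1.0, 0.3, 0.1]
grip_width: 0.0681
gripper_force: 0.0
```

```bash
python3 -c "
from h import *
chk(.531,.001,.087,.12);chk(.531,.001,.06,.082); chk(.5365,-.0925,.061,.072); chk(.5395,-.1805,.03,.06)
a=grab('top');b=grab('scene')
A=cv2.resize(a['color'][150:300,160:480,::-1],None,fx=2,fy=2)
B=cv2.resize(b['color'][160:260,250:410,::-1],None,fx=4,fy=3)[:300,:640]
cv2.imwrite('pics/end.png',np.vstack([A,B]))"
```

```text
top 64 [ 0.515 -0.016  0.087] [0.549 0.017 0.099] mid [5.32e-01 4.00e-04 9.30e-02]
scene 43 [ 0.513 -0.018  0.087] [0.546 0.018 0.094] mid [ 5.297e-01 -1.000e-04  9.060e-02]
top 241 [ 0.509 -0.021  0.062] [0.557 0.025 0.082] mid [0.533  0.0018 0.0719]
scene 118 [ 0.508 -0.024  0.06 ] [0.552 0.018 0.081] mid [ 0.5302 -0.0031  0.0707]
top 112 [ 0.509 -0.121  0.061] [ 0.564 -0.063  0.071] mid [ 0.5362 -0.0922  0.0661]
scene 57 [ 0.506 -0.123  0.061] [ 0.561 -0.06   0.066] mid [ 0.5339 -0.0919  0.0637]
top 240 [ 0.521 -0.196  0.031] [ 0.559 -0.158  0.05 ] mid [ 0.5402 -0.177   0.0403]
scene 122 [ 0.519 -0.2    0.03 ] [ 0.555 -0.163  0.045] mid [ 0.537  -0.1814  0.0377]
```

View pics/end.png

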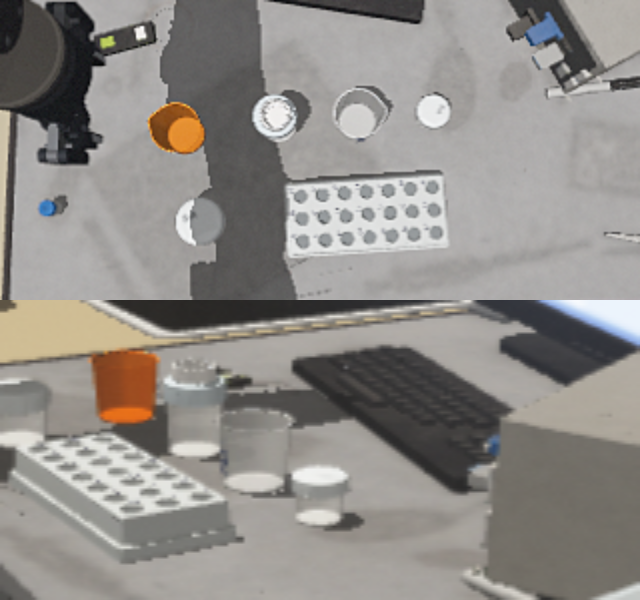

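The final picture shows the row upright and straight behind the block: tall jar with the cap centred on its lid (275,116), beaker (360,112) and small jar (433,110). The vial and cassette haven't moved, and every measurement is within a few mm. Handing in.

```bash
python3 -c "
from h import *
print(workorder.hand_in())"
```

```text
the job is handed in; nothing more can be done
None
```

The job is handed in: beaker, tall jar and small jar stand in line behind the block within about 3 mm of target, and the cap lies rim up within about 2 mm of the lid's centre; the hand-in gave no verdict.

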